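# Load the measuring plates and store both gap-dial points with the limit switch

## Task

Get the rheometer's conditioning station ready: first stand every measuring plate on the bench upright in the aluminium tray. Then turn the gap dial's pointer to the single line and store that point by pushing the roller lever of the limit switch until it clicks and letting it spring back; then turn the pointer to the double line and store that point the same way. Trip the switch only while the pointer stands on a line, push no further than needed past the click (never near the end stop), leave the dial on the double line, all plates still standing in the tray, and the other things on the bench where they are.

Things in the scene. Friction and masses are not known exactly. Their poses are not given: they have to be found in the camera images.
- tray: fixed open aluminium conditioning tray, 250 mm (x) by 190 mm (y) outside, 18 mm high, walls 6 mm thick, flat inner floor about 6 mm above the bench. Origin: centre of its underside; x and y along its sides
- dial: fixed white box of the gap dial, 120 x 120 x 30 mm, grey top plate; origin: centre of its underside; the dial turns about its vertical centre line
- dial_axis (a point): point on the dial's turning axis 66 mm above the bench, a good TCP height to pinch the knob's grip bar from above. The bar is 60 mm long, 14 mm thick, 38 to 76 mm above the bench, centred on the axis and lying along the radius through the pointer; a white line on one half of the bar and on the skirt is the pointer
- dial_knob (a joint): angle of the dial's black knob: grows as it is turned clockwise seen from above, stops at 0 and 4.2 rad; stays where it is left (friction about 0.06 N m). The knob is a 76 mm wide skirt, 31 to 39 mm above the bench, with an upright grip bar on it (see dial_axis)
- dial_pointer (a point): tip of the pointer, turns with the knob, 40 mm from the axis
- mark_single_tip (a point): inner end of the SINGLE black index line on the dial's top plate, 40 mm from the axis (the line runs outwards 17 mm); the pointer reaches it somewhere between 0.4 and 1.7 rad of dial_knob
- mark_double_tip (a point): middle of the inner ends of the DOUBLE black index line (two parallel lines 8 mm apart), 40 mm from the axis; the pointer reaches it somewhere between 2.5 and 3.7 rad of dial_knob
- switch: fixed roller-lever limit switch: steel foot 100 x 100 x 12 mm, grey body 52 (x) x 40 (y) mm with its top 105 mm above the bench. Origin: centre of its underside. Its lever stands upright at the body's +y side, hinged at x = 0, y = 34, z = 85 mm, and swings only towards the switch's +x (roller pushed along +x)
- switch_lever (a joint): lever angle: 0 upright at rest, grows as the roller is pushed along the switch's +x; the switch clicks at 0.45 rad, the lever must not go past 0.80 rad and its hard end stop is at 0.95. A spring (about 2 N at the roller at rest, 4.5 N at the click) brings it back to 0 when released
- switch_roller (a point): centre of the black roller, 26 mm across and 16 mm wide, at the lever's tip, 75 mm from the hinge (160 mm above the bench at rest); the lever's arm is 12 mm wide (x)
- plate1: measuring plate of the rheometer (from two to four of plate1..plate4 are present, all alike): steel disc 60 mm across and 10 mm thick at the bottom, 14 mm shaft, and at the top an aluminium hub 26 mm across from 55 to 95 mm height; 95 mm tall, about 0.18 kg, stands on its disc. Origin: centre of the disc's underside, z up the shaft
- plate2: measuring plate of the rheometer (from two to four of plate1..plate4 are present, all alike): steel disc 60 mm across and 10 mm thick at the bottom, 14 mm shaft, and at the top an aluminium hub 26 mm across from 55 to 95 mm height; 95 mm tall, about 0.18 kg, stands on its disc. Origin: centre of the disc's underside, z up the shaft
- plate3: measuring plate of the rheometer (from two to four of plate1..plate4 are present, all alike): steel disc 60 mm across and 10 mm thick at the bottom, 14 mm shaft, and at the top an aluminium hub 26 mm across from 55 to 95 mm height; 95 mm tall, about 0.18 kg, stands on its disc. Origin: centre of the disc's underside, z up the shaft
- plate4: measuring plate of the rheometer (from two to four of plate1..plate4 are present, all alike): steel disc 60 mm across and 10 mm thick at the bottom, 14 mm shaft, and at the top an aluminium hub 26 mm across from 55 to 95 mm height; 95 mm tall, about 0.18 kg, stands on its disc. Origin: centre of the disc's underside, z up the shaft
- beaker: bystander: empty glass beaker, 60 mm across, 75 mm tall, origin at the middle of its underside; leave it where it is
- jar: bystander: white lidded sample jar, 52 mm across, 65 mm tall, origin at the middle of its underside; leave it where it is
- jar2: bystander: amber lidded sample jar, 52 mm across, 65 mm tall, origin at the middle of its underside; leave it where it is
- spatula: bystander: steel spatula lying on the bench beyond the tray, origin at the middle of its underside; leave it where it is
There are look-alikes about, which are no part of the job. Leave any blue or yellow look-alike of the plate2 alone.

How it is judged:
On the way, in this order (a step that is already met when the one before it is completed fails the run):
1. every measuring plate present stands upright and released in the tray (x of plate1 in the frame of tray between -0.12 and 0.12 m and y of plate1 in the frame of tray between -0.09 and 0.09 m and z of each of plate1, plate2, plate3, plate4 in the frame of tray below 0.012 m and angle between each of plate1, plate2, plate3, plate4's own z axis and vertical below 0.12 rad and contact force between each of plate1, plate2, plate3, plate4 and the fingers below 0.1 N and linear speed of each of plate1, plate2, plate3, plate4 below 0.03 m/s and x of plate2 in the frame of tray between -0.12 and 0.12 m and y of plate2 in the frame of tray between -0.09 and 0.09 m and x of plate3 in the frame of tray between -0.12 and 0.12 m and y of plate3 in the frame of tray between -0.09 and 0.09 m and x of plate4 in the frame of tray between -0.12 and 0.12 m and y of plate4 in the frame of tray between -0.09 and 0.09 m), for 0.2 s.
2. the pointer is on the single line (within 4 mm at the pointer's tip) and the knob let go (horizontal distance between dial_pointer and mark_single_tip below 0.004 m and contact force between the fingers and dial_knob below 0.1 N), for 0.2 s.
3. the switch lever is pushed past its click (0.45 rad) with the pointer on the single line (value of joint switch_lever above 0.45 rad and horizontal distance between dial_pointer and mark_single_tip below 0.004 m), for 0.05 s.
4. the lever is released and back upright (value of joint switch_lever below 0.08 rad and contact force between the fingers and switch_lever below 0.1 N and horizontal distance between dial_pointer and mark_single_tip below 0.004 m), for 0.2 s.
5. the pointer is on the double line (within 4 mm) and the knob let go (horizontal distance between dial_pointer and mark_double_tip below 0.004 m and contact force between the fingers and dial_knob below 0.1 N), for 0.2 s.
6. the lever is pushed past its click with the pointer on the double line (value of joint switch_lever above 0.45 rad and horizontal distance between dial_pointer and mark_double_tip below 0.004 m), for 0.05 s.
7. the lever is released and back upright (value of joint switch_lever below 0.08 rad and contact force between the fingers and switch_lever below 0.1 N and horizontal distance between dial_pointer and mark_double_tip below 0.004 m), for 0.2 s.
At the end, for the whole second after the job is handed in: Every measuring plate present stands on the tray's floor inside its walls, upright within 7 degrees, at rest and released; the dial's pointer tip is within 4 mm of the double line's middle; the switch lever is back upright (under 0.08 rad) and released (all of step 1 and all of step 7 and contact force between the fingers and dial_knob below 0.1 N); the robot touches nothing.
It fails at once if the switch is tripped while the pointer is on neither line (more than 6 mm off both) (value of joint switch_lever above 0.45 rad and horizontal distance between dial_pointer and mark_single_tip above 0.006 m and horizontal distance between dial_pointer and mark_double_tip above 0.006 m).
It fails at once if the lever is driven past 0.80 rad, towards its end stop (value of joint switch_lever above 0.8 rad).
It fails at once if a bystander (beaker, jars, spatula) is moved more than 50 mm (distance of any of beaker, jar, jar2, spatula from where it was at the start of the episode above 0.05 m).
Of plate1, plate2, plate3, plate4 only 2 to 4 are there at a start; the rules pass over those that are not, and their reading is None.
At some moment in a run one of plate1, plate2, plate3, plate4 may be knocked a few centimetres aside while the robot is not near it.
It also fails if it takes over 210 s, if anything falls off the work surface, if the arm or the gripper's body presses on something with over 40 N, if the wrist force passes 120 N, or if a joint passes its speed limit or range.

## Robot

A 7-joint arm with a two-finger parallel gripper is mounted at the origin on the work surface. World frame = base frame: x ahead of the robot, y to its left, z up, the work surface at z = 0. Lengths are in m, angles in rad, forces in N, time in s.
With the tool pointing down it reaches from about 0.425 to 0.875 m from the base axis. Payload 4.7 kg.
Tool frame: the origin (TCP) lies between the finger pads, 19 mm behind the fingertips; this is the grasp point; z points along the fingers, y is the line along which they close (so a half turn about z gives the same grasp; the last joint's range is limited). The gripper opens to 85 mm and grips with 20 to 120 N. Pads are 22 mm wide; open, the fingers measure 114 mm over their backs; the gripper's body (76 mm by 85 mm) begins 54 mm behind the grasp point. The pads swing forward as they close: fully open they stand 13 mm farther back than shut.
Start: joints at [1.364, 0.321, -0.07, 1.45, 0.023, 1.371, -0.057], TCP at [0.142, -0.634, 0.25] pointing down, gripper open.
Joint ranges: [-2.86, 2.86], [-0.3, 2.09], [-1.38, 1.24], [0.06, 2.45], [-1.56, 4.7], [0.09, 2.05], [-2.69, 2.69]. Speed limits (rad/s): [2.57, 2.57, 3.14, 3.14, 3.14, 3.14, 3.14].

## Interface

Orientations are given as a unit quaternion [w, x, y, z].
In Python, from plant import monitor, vision, workorder gives the robot as it stands. The module is installed in compiled form; this text tells all that it offers.
- The arm moves only by the tool jog_arm, never from a script. Its argument "targets" is a list of rows, each a list of 4 numbers: the shift along the tool's x, y, z in cm, then the turn about the tool's z in units of 5 degrees (1.0 is 5 degrees). A call has 1 to 20 rows; each row shifts and turns the commanded pose from where the row before left it, along the tool's axes as they then stand; what a row does not reach is not made up. A row lasts 1/8 s, in which the tool goes at most 62.5 mm and 10.7 degrees, less where a joint would pass 70% of its speed; a pose out of reach is approached as far as the arm can. A call is refused whole if a number of a shift passes 6.25 or a number of a turn 1, either way. A call with a gripper value outside its range is refused whole. "fingers" is the gripper's target within -1 to 1 (fully open at 1, half-way at 0, shut at -1), set as the call begins (left out, the last holds). The fingers move at their own pace and stop on an object; "force" is the grip in N (left out, the last holds). Time passes only in rows, so rows that do not move let the fingers close. It gives the time, the measured TCP pose, the force, the opening and the grip force at its end, in the units of the state.
- monitor.sense(): the state, without advancing time (a new reading comes with each control period).
- vision.snapshot(name): name is "scene" or "top" or "wrist"; returns a dict with "image" (480x640x3 uint8, blue, green, red), "z_map" (480x640 float32, m along the optical axis (not along the pixel's ray), 0 where there is no reading), "fx", "fy", "cx", "cy" (pixels), "xyz" and "rotation" of the camera in the world. Camera axes: x right, y down, z forward; pixel columns grow to the right and rows downward; lengths in m; the calibration is good to about 2 mm. A picture is of the moment at which its call begins.
- workorder.job_done(): hands the job in; it is judged then, once.
The state is a dict: "t": time; "q": joint angles; "qvel": joint speeds; "joint_efforts": joint torques, N m; "tcp_pos": TCP position; "eef_rot": TCP orientation; "ft_force": force on the tool from outside, world axes, zero at the start; "moment": the same for the moment, N m; "grip_width": opening from 0.0 (shut) to 1.0 (fully open); "finger_force": force on a finger pad.
Only numpy, scipy, OpenCV 4.12 (cv2) and the standard library are available. Lean on these libraries where they do the work, as an engineer would, in place of code of your own. Each camera call takes 0.05 s, during which the arm holds its last target. There are 200 camera calls.

## Working session

There is one attempt and no reset: what is moved stays moved. The work goes in short steps, Python scripts to look and compute and a tool call to move; the robot and the scene stay as the last step left them, time stands still between calls to the robot, and variables do not carry over. Pictures are saved under pics/ and viewed, at most 14 in all, crops included, and the job is handed in when it is done.

Besides the shell and the picture viewer there is one more tool, called after "Request:" as name(argument=value, ...) on one line, values as JSON. jog_arm: Moves the arm, as the interface text tells. Its arguments: {"type":"object","properties":{"targets":{"type":"array","items":{"type":"array","items":{"type":"number"}}},"fingers":{"type":"number"},"force":{"type":"number"}},"required":["targets"]}

```bash
mkdir -p pics
cat > h.py <<'E'
import numpy as np, cv2
from plant import monitor, vision, workorder
def snap(n,f=None):
    s=vision.snapshot(n)
    if f: cv2.imwrite('pics/'+f,s['image'])
    np.savez('last_'+n,**{k:np.asarray(v) for k,v in s.items()})
    return s
def rot(s):
    R=np.asarray(s['rotation'],float)
    if R.size==4:
        from scipy.spatial.transform import Rotation
        R=Rotation.from_quat(R.ravel()[[1,2,3,0]]).as_matrix()
    return R
def cloud(s):
    z=s['z_map'];v,u=np.mgrid[:480,:640]
    p=np.stack([(u-s['cx'])/s['fx']*z,(v-s['cy'])/s['fy']*z,z],-1)
    return p@rot(s).T+np.asarray(s['xyz'])
def px(s,u,v,h):
    d=rot(s)@np.array([(u-s['cx'])/s['fx'],(v-s['cy'])/s['fy'],1]);o=np.asarray(s['xyz'])
    return o+d*(h-o[2])/d[2]
def load(n): return dict(np.load('last_'+n+'.npz'))
E
python3 - <<'E'
from h import *
a=snap('scene','scene1.png');b=snap('top','top1.png')
for s in(a,b):print(s['xyz'],s['rotation'],s['fx'])
print(monitor.sense())
E
```

```text
[1.22640959 0.13520114 0.62454249] [-0.2809214   0.54154815  0.70029083 -0.3706771 ] 497.50134441270336
[ 0.40820858 -0.03513365  1.50401922] [ 0.03510919 -0.70180087  0.71043185 -0.03910841] 578.4585000850047
{'t': 0.1, 'q': array([ 1.36410747,  0.3217631 , -0.07008652,  1.45155174,  0.02259973,
        1.37079041, -0.0568653 ]), 'qvel': array([ 0.00108322, -0.00260014,  0.00029829, -0.00377899, -0.00065013,
       -0.00011821,  0.00126421]), 'joint_efforts': array([-4.59402345e-04, -4.94877613e+01, -3.84115828e-01, -3.15209627e+01,
        1.30018371e-02,  7.45430763e-03, -2.61705316e-05]), 'tcp_pos': array([ 0.14220853, -0.63379647,  0.24902425]), 'eef_rot': array([-8.51343997e-04,  9.93908815e-01,  1.10202188e-01, -1.40495024e-04]), 'ft_force': array([ 0.38761641,  0.44963711, -0.11771447]), 'moment': array([-0.04419179, -0.02187727, -0.00741761]), 'finger_force': 0.0, 'grip_width': 1.0007433045796739}
```

View pics/top1.png

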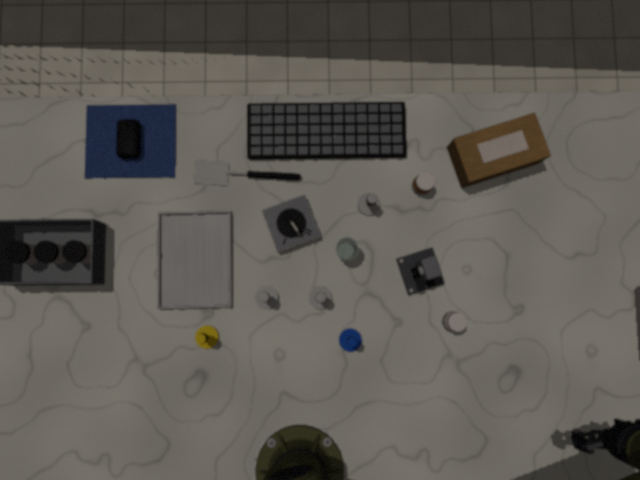

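View pics/scene1.png

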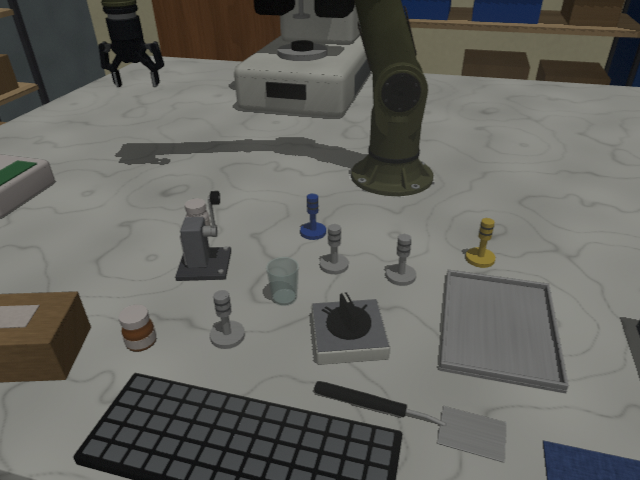

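Plates: three steel ones at top pixels (268,297), (321,297) and (370,203). Things that could be mistaken for them: yellow (207,337), blue (350,340), jars (424,184) and (456,322), beaker (347,250). I'll take the grey, uncoloured ones and check them in an enlarged crop.

Run:
```python
from h import *
s=load('top');im=s['image']
c=cv2.resize(im[170:350,190:460],None,fx=2.95,fy=2.95,interpolation=cv2.INTER_CUBIC)
cv2.imwrite('pics/c1.png',cv2.convertScaleAbs(c,alpha=1.6))
P=cloud(s)
for n,(u,v) in dict(p1=(268,297),p2=(321,297),p3=(370,203)).items():
    w=P[v-22:v+22,u-22:u+22].reshape(-1,3)
    hub=w[(w[:,2]>.088)&(w[:,2]<.102)]
    d=w[(w[:,2]>.006)&(w[:,2]<.016)]
    print(n,len(hub),(hub.min(0)+hub.max(0))/2,hub.mean(0),len(d),d.min(0),d.max(0))
for u,v in[(160,213),(231,213),(231,308),(160,308)]:print('tray',px(s,u,v,.018))
w=P[180:260,255:330].reshape(-1,3);d=w[(w[:,2]>.026)&(w[:,2]<.034)]
print('dial',cv2.minAreaRect((d[:,:2]*1000).astype(np.float32)),len(d))
w=P[240:300,390:450].reshape(-1,3)
for lo,hi in[(.008,.016),(.1,.11),(.15,.185)]:
    d=w[(w[:,2]>lo)&(w[:,2]<hi)];print('sw',lo,len(d),cv2.minAreaRect((d[:,:2]*1000).astype(np.float32)),d.mean(0))
w=P[235:265,330:362].reshape(-1,3);print('beaker',px(s,347,243,.075))
```

```text
p1 89 [0.4312921  0.07933308 0.09474304] [0.43091839 0.07955351 0.09504933] 392 [0.37571761 0.02165195 0.00605599] [0.48733048 0.13282855 0.01599943]
p2 82 [ 0.42843002 -0.05781111  0.09539617] [ 0.42857943 -0.05782811  0.09587961] 397 [ 0.37417575 -0.11523956  0.00600288] [ 0.48457021 -0.00347838  0.01598393]
p3 88 [ 0.66978307 -0.18848068  0.09525615] [ 0.67014037 -0.18864981  0.09561598] 390 [ 0.61925347 -0.2481675   0.00600262] [ 0.73150861 -0.13368883  0.0159786 ]
tray [0.65036921 0.35443335 0.018     ]
tray [0.6482183  0.17037754 0.018     ]
tray [0.40306667 0.1697454  0.018     ]
tray [0.40533038 0.35065567 0.018     ]
dial ((619.52978515625, 13.893478393554688), (119.83616638183594, 119.60985565185547), 20.213050842285156) 1038
sw 0.008 725 ((494.8883056640625, -315.6484069824219), (150.8345489501953, 150.70169067382812), 0.5629982352256775) [ 0.49152026 -0.30809905  0.01227076]
sw 0.1 308 ((496.2947082519531, -325.5828857421875), (51.20650100708008, 44.733463287353516), 17.505590438842773) [ 0.49724078 -0.32701151  0.10554592]
sw 0.15 98 ((482.31219482421875, -279.89202880859375), (25.2646484375, 22.012191772460938), 12.543415069580078) [ 0.48192944 -0.27787986  0.1691914 ]
beaker [ 0.56024135 -0.12576519  0.075     ]
```

View pics/c1.png

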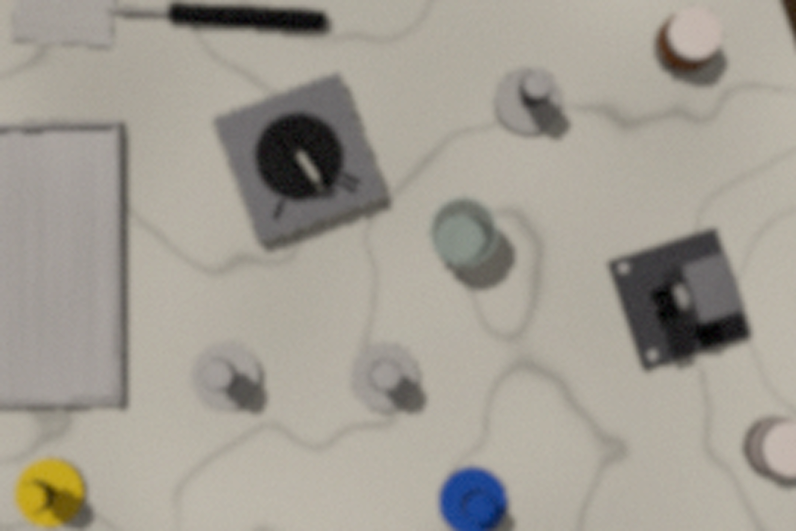

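Run:
```python
from h import *
s=load('scene')['image']
a=cv2.resize(s[285:365,300:400],(500,400),interpolation=cv2.INTER_CUBIC)
t=load('top')['image']
b=cv2.resize(t[190:260,258:328],(400,400),interpolation=cv2.INTER_LANCZOS4)
c=np.hstack([a,b])[:, :900];c=cv2.resize(c,(800,356))
cv2.imwrite('pics/c2.png',cv2.convertScaleAbs(c,alpha=2,beta=-20))
```

```text
(no output)
```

View pics/c2.png

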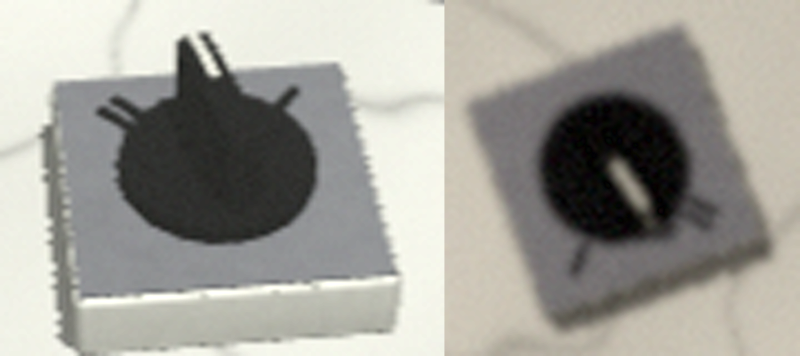

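Three plates confirmed, all grey. The single line is at lower left of the dial and the double at lower right, with the white pointer between them. I'll start with plate3, the far one.

Request:
jog_arm(targets=[[0,0,0,1],[0,0,0,1],[0,0,0,0.53],[3.5,-3,0,0],[3.5,-3,0,0],[3.5,-3,0,0],[3.5,-3,0,0],[3.5,-3,0,0],[3.5,-3,0,0],[3.5,-3,0,0],[3.5,-3,0,0],[3.5,-3,0,0],[3.5,-3,0,0],[3.5,-3,0,0],[3.5,-3,0,0],[3.5,-3,0,0],[3.5,-3,0,0],[0,0,0,0]], fingers=1, force=40)

```text
t: 2.35
tcp_pos: [0.6346, -0.2088, 0.2489]
eef_rot: [-0.002, 1.0, 0.004, -0.0]
ft_force: [-0.5, 0.0, 0.3]
grip_width: 1.001
finger_force: 0.0
```

Request:
jog_arm(targets=[[3.6,-2,0,0],[0,0,4,0],[0,0,4,0],[0,0,4,0],[0,0,3,0],[0,0,2,0],[0,0,0,0],[0,0,0,0]])

```text
t: 3.35
tcp_pos: [0.6692, -0.1946, 0.0815]
eef_rot: [0.0, 1.0, -0.0, 0.001]
ft_force: [-0.6, 0.3, 0.6]
grip_width: 1.004
finger_force: 0.0
```

Request:
jog_arm(targets=[[0,0,0,0],[0,0,0,0],[0,0,0,0],[0,0,0,0],[0,0,0,0],[0,0,0,0],[0,0,0,0],[0,0,0,0]], fingers=-1)

```text
t: 4.35
tcp_pos: [0.6684, -0.1939, 0.0801]
eef_rot: [-0.0, 1.0, 0.0, 0.0]
ft_force: [-0.3, 1.6, 1.3]
grip_width: 0.291
finger_force: 40.5
```

Request:
jog_arm(targets=[[0,0,-2,0],[0,0,-4,0],[0,0,-4,0],[0,0,-4,0],[-0.4,-2.95,0,0],[-0.4,-2.95,0,0],[-0.4,-2.95,0,0],[-0.4,-2.95,0,0],[-0.4,-2.95,0,0],[-0.4,-2.95,0,0],[-0.4,-2.95,0,0],[-0.4,-2.95,0,0],[-0.4,-2.95,0,0],[-0.4,-2.95,0,0],[-0.4,-2.95,0,0],[-0.4,-2.95,0,0],[-0.4,-2.95,0,0],[-0.4,-2.95,0,0],[0,0,0,0],[0,0,0,0]])

```text
t: 6.85
tcp_pos: [0.6128, 0.2174, 0.2205]
eef_rot: [0.001, 1.0, -0.0, 0.0]
ft_force: [0.2, 0.0, -2.9]
grip_width: 0.292
finger_force: 40.2
```

Request:
jog_arm(targets=[[0,0,3,0],[0,0,4,0],[0,0,3,0],[0,0,1.5,0],[0,0,1,0],[0,0,0.5,0],[0,0,0.3,0],[0,0,0,0],[0,0,0,0]])

```text
t: 7.98
tcp_pos: [0.6126, 0.2189, 0.0876]
eef_rot: [-0.0, 1.0, 0.0, 0.0]
ft_force: [-1.1, 1.2, -1.7]
grip_width: 0.292
finger_force: 40.3
```

Request:
jog_arm(targets=[[0,0,0.12,0],[0,0,0,0],[0,0,0,0]])

```text
t: 8.35
tcp_pos: [0.6125, 0.2189, 0.0861]
eef_rot: [-0.0, 1.0, 0.0, 0.0]
ft_force: [0.2, 0.2, 0.6]
grip_width: 0.29
finger_force: 40.3
```

Request:
jog_arm(targets=[[0,0,0,0],[0,0,0,0],[0,0,0,0],[0,0,0,0],[0,0,-2,0],[0,0,-4,0],[0,0,-4,0],[0,0,-3,0],[0,0,0,0],[0,0,0,0]], fingers=0.5)

```text
t: 9.6
tcp_pos: [0.6121, 0.2186, 0.2158]
eef_rot: [0.0, 1.0, 0.0, -0.0]
ft_force: [0.0, -0.6, -0.5]
grip_width: 0.749
finger_force: 0.0
```

```bash
cat > chk.py <<'E'
from h import *
s=snap('top');P=cloud(s).reshape(-1,3)
d=P[(P[:,2]>.086)&(P[:,2]<.108)&(P[:,0]>.3)&(P[:,0]<.8)&(abs(P[:,1])<.45)]
from scipy.cluster.hierarchy import fclusterdata
l=fclusterdata(d[:,:2],.012,'distance')
for k in set(l):
    m=d[l==k]
    if len(m)>25:print(len(m),((m.min(0)+m.max(0))/2).round(4))
print(monitor.sense()['tcp_pos'])
E
python3 chk.py
```

```text
29 [0.612  0.2125 0.097 ]
98 [0.3325 0.2328 0.094 ]
94 [0.4313 0.0796 0.0953]
90 [ 0.4297 -0.0578  0.0943]
95 [ 0.3205 -0.1323  0.0943]
317 [ 0.4967 -0.3255  0.0975]
231 [ 0.7563 -0.4287  0.0906]
[0.61177839 0.21843934 0.21498693]
```

Request:
jog_arm(targets=[[-2.6,2,0,0],[-2.6,2,0,0],[-2.6,2,0,0],[-2.6,2,0,0],[-2.6,2,0,0],[-2.6,2,0,0],[-2.6,2,0,0],[0,0,0,0],[0,0,2,0],[0,0,3,0],[0,0,3,0],[0,0,3,0],[0,0,1.5,0],[0,0,1,0],[0,0,0,0],[0,0,0,0]], fingers=1)

```text
t: 11.65
tcp_pos: [0.4311, 0.0789, 0.0816]
eef_rot: [-0.0, 1.0, -0.0, 0.001]
ft_force: [0.3, 0.3, 0.5]
grip_width: 0.997
finger_force: 0.0
```

Request:
jog_arm(targets=[[0,0,0,0],[0,0,0,0],[0,0,0,0],[0,0,0,0],[0,0,0,0],[0,0,0,0],[0,0,0,0],[0,0,0,0]], fingers=-1)

```text
t: 12.65
tcp_pos: [0.4305, 0.0789, 0.0809]
eef_rot: [-0.0, 1.0, 0.0, 0.0]
ft_force: [-0.6, 0.7, 0.9]
grip_width: 0.296
finger_force: 40.5
```

Request:
jog_arm(targets=[[0,0,-2,0],[0,0,-4,0],[0,0,-4,0],[0,0,-2,0],[1.25,-2.75,0,0],[1.25,-2.75,0,0],[1.25,-2.75,0,0],[1.25,-2.75,0,0],[1.25,-2.75,0,0],[1.25,-2.75,0,0],[1.25,-2.75,0,0],[1.25,-2.75,0,0],[0,0,0,0],[0,0,3,0],[0,0,4,0],[0,0,2,0],[0,0,1.3,0],[0,0,0.6,0],[0,0,0,0],[0,0,0,0]])

```text
t: 15.15
tcp_pos: [0.5309, 0.2992, 0.0928]
eef_rot: [-0.0, 1.0, 0.0, 0.001]
ft_force: [0.6, 1.0, -2.0]
grip_width: 0.29
finger_force: 40.6
```

Request:
jog_arm(targets=[[0,0,0.4,0],[0,0,0.2,0],[0,0,0,0],[0,0,0,0]])

```text
t: 15.65
tcp_pos: [0.5308, 0.2991, 0.0869]
eef_rot: [-0.0, 1.0, 0.0, 0.001]
ft_force: [-0.4, -0.4, 5.9]
grip_width: 0.292
finger_force: 40.8
```

Request:
jog_arm(targets=[[0,0,0,0],[0,0,0,0],[0,0,0,0],[0,0,0,0],[0,0,-2,0],[0,0,-4,0],[0,0,-4,0],[0,0,-3,0],[0,0,0,0],[0,0,0,0]], fingers=0.5)

```text
t: 16.9
tcp_pos: [0.5301, 0.2986, 0.216]
eef_rot: [0.0, 1.0, 0.0, 0.0]
ft_force: [0.8, -1.6, -0.1]
grip_width: 0.746
finger_force: 0.0
```

```bash
python3 chk.py
```

```text
39 [0.5234 0.2982 0.097 ]
98 [0.6135 0.2185 0.0984]
88 [ 0.4295 -0.0578  0.0947]
97 [ 0.3208 -0.1324  0.095 ]
303 [ 0.4966 -0.325   0.0972]
234 [ 0.7554 -0.4286  0.0905]
[0.52988659 0.29839786 0.21520913]
```

Request:
jog_arm(targets=[[-0.84,2.97,0,0],[-0.84,2.97,0,0],[-0.84,2.97,0,0],[-0.84,2.97,0,0],[-0.84,2.97,0,0],[-0.84,2.97,0,0],[-0.84,2.97,0,0],[-0.84,2.97,0,0],[-0.84,2.97,0,0],[-0.84,2.97,0,0],[-0.84,2.97,0,0],[-0.84,2.97,0,0],[0,0,2,0],[0,0,3,0],[0,0,3,0],[0,0,3,0],[0,0,1.5,0],[0,0,1,0],[0,0,0,0],[0,0,0,0]], fingers=1)

```text
t: 19.45
tcp_pos: [0.4302, -0.0577, 0.0816]
eef_rot: [0.0, 1.0, 0.0, 0.001]
ft_force: [0.5, -0.2, 0.3]
grip_width: 1.0
finger_force: 0.0
```

Request:
jog_arm(targets=[[0,0,0,0],[0,0,0,0],[0,0,0,0],[0,0,0,0],[0,0,0,0],[0,0,0,0],[0,0,0,0],[0,0,0,0]], fingers=-1)

```text
t: 20.45
tcp_pos: [0.4297, -0.0575, 0.081]
eef_rot: [0.0, 1.0, 0.0, 0.0]
ft_force: [-1.8, 0.9, 4.9]
grip_width: 0.291
finger_force: 39.3
```

Request:
jog_arm(targets=[[0,0,-3,0],[0,0,-5,0],[0,0,-4,0],[0.25,-2.78,0,0],[0.25,-2.78,0,0],[0.25,-2.78,0,0],[0.25,-2.78,0,0],[0.25,-2.78,0,0],[0.25,-2.78,0,0],[0.25,-2.78,0,0],[0.25,-2.78,0,0],[0.25,-2.78,0,0],[0.25,-2.78,0,0],[0,0,0,0],[0,0,4,0],[0,0,4,0],[0,0,2,0],[0,0,0.9,0],[0,0,0,0],[0,0,0,0]])

```text
t: 22.95
tcp_pos: [0.4553, 0.2204, 0.0927]
eef_rot: [-0.0, 1.0, -0.0, 0.001]
ft_force: [0.4, 0.3, -1.6]
grip_width: 0.288
finger_force: 39.9
```

Request:
jog_arm(targets=[[0,0,0.4,0],[0,0,0.2,0],[0,0,0,0],[0,0,0,0]])

```text
t: 23.45
tcp_pos: [0.455, 0.2206, 0.087]
eef_rot: [0.0, 1.0, 0.0, 0.001]
ft_force: [-2.8, -0.3, 7.1]
grip_width: 0.289
finger_force: 40.6
```

Request:
jog_arm(targets=[[0,0,0,0],[0,0,0,0],[0,0,0,0],[0,0,0,0],[0,0,-2,0],[0,0,-4,0],[0,0,-4,0],[0,0,-4,0],[0,3,0,0],[0,3,0,0],[0,3,0,0],[0,3,0,0],[0,3,0,0],[0,3,0,0],[0,0,0,0],[0,0,0,0]], fingers=0.5)

```text
t: 25.45
tcp_pos: [0.4545, 0.0412, 0.2258]
eef_rot: [-0.0, 1.0, 0.0, 0.0]
ft_force: [-0.2, 0.4, -0.4]
grip_width: 0.752
finger_force: 0.0
```

```bash
python3 chk.py
python3 - <<'E'
from h import *
s=snap('wrist');cv2.imwrite('pics/w1.png',cv2.convertScaleAbs(s['image'],alpha=1.6));print(s['xyz'],s['fx'])
t=load('top');P=cloud(t)
for u,v in[(287,211),(299,233)]:print(P[v,u])
# knob top height pixels (bar)
w=P[195:255,258:328].reshape(-1,3);d=w[(w[:,2]>.07)&(w[:,2]<.08)];print(len(d),cv2.minAreaRect((d[:,:2]*1000).astype(np.float32)))
E
```

```text
98 [0.3325 0.2323 0.0946]
98 [0.6139 0.218  0.0978]
97 [0.4547 0.2192 0.0968]
103 [0.531  0.2992 0.0975]
95 [ 0.3206 -0.1325  0.0949]
311 [ 0.4975 -0.3246  0.0971]
244 [ 0.7554 -0.4289  0.0902]
[0.45447614 0.04152547 0.22580931]
[0.52693883 0.04221664 0.35006492] 400.4968541010168
[0.64168744 0.02251502 0.07954319]
[ 0.59082622 -0.00608163  0.04192913]
111 ((619.0973510742188, 13.757186889648438), (59.31867980957031, 13.706798553466797), 33.53105163574219)
```

View pics/w1.png

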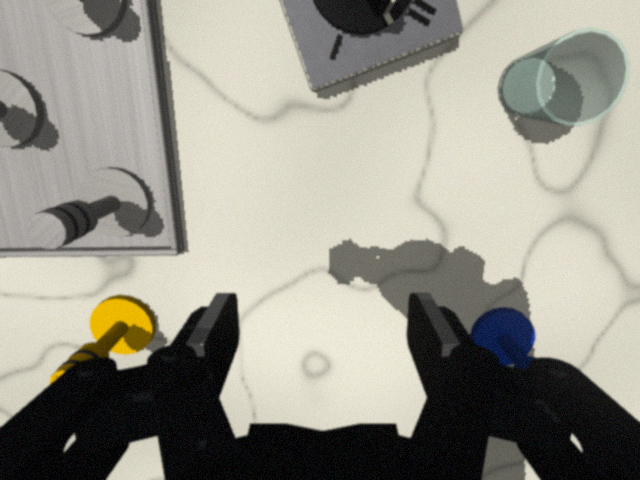

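Three plates stand in the tray (left of the picture), and the dial is at the top edge (360,10). I'll centre the wrist camera over the dial.

Request:
jog_arm(targets=[[3,1.4,0,0],[3,1.4,0,0],[3,0,0,0],[0,0,0,0],[0,0,0,0]])

```text
t: 26.18
tcp_pos: [0.5439, 0.0134, 0.2255]
eef_rot: [-0.0, 1.0, 0.001, -0.001]
ft_force: [0.2, 0.0, 0.0]
grip_width: 0.751
finger_force: 0.0
```

Run:
```python
from h import *
s=snap('wrist');print(s['xyz'],s['fx'],s['cx'],s['cy'])
P=cloud(s).reshape(-1,3)
d=P[(P[:,2]>.07)&(P[:,2]<.08)&(abs(P[:,0]-.62)<.05)&(abs(P[:,1]-.014)<.05)];print(len(d),cv2.minAreaRect((d[:,:2]*1000).astype(np.float32)))
c=s['image'][140:340,220:420];cv2.imwrite('pics/w2.png',cv2.convertScaleAbs(cv2.resize(c,(600,600),interpolation=cv2.INTER_CUBIC),alpha=2))
```

```text
[0.61655642 0.0141418  0.34965924] 400.4968541010168 322.61616234234634 233.7230811473732
2040 ((619.7119750976562, 15.03171157836914), (61.09336471557617, 13.971446990966797), 32.92767333984375)
```

View pics/w2.png

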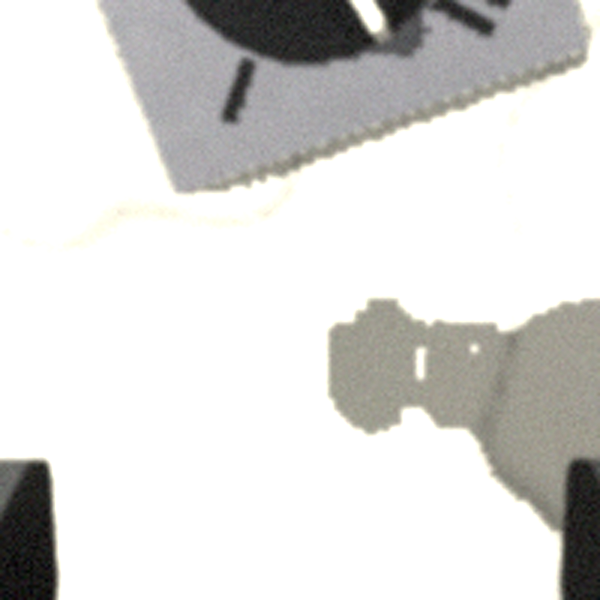

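The crop sat too low. I'll re-crop the same picture higher up.

Run:
```python
from h import *
s=load('wrist')
c=s['image'][60:210,230:430];cv2.imwrite('pics/w3.png',cv2.convertScaleAbs(cv2.resize(c,(800,600),interpolation=cv2.INTER_CUBIC),alpha=1.5))
```

```text
(no output)
```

View pics/w3.png

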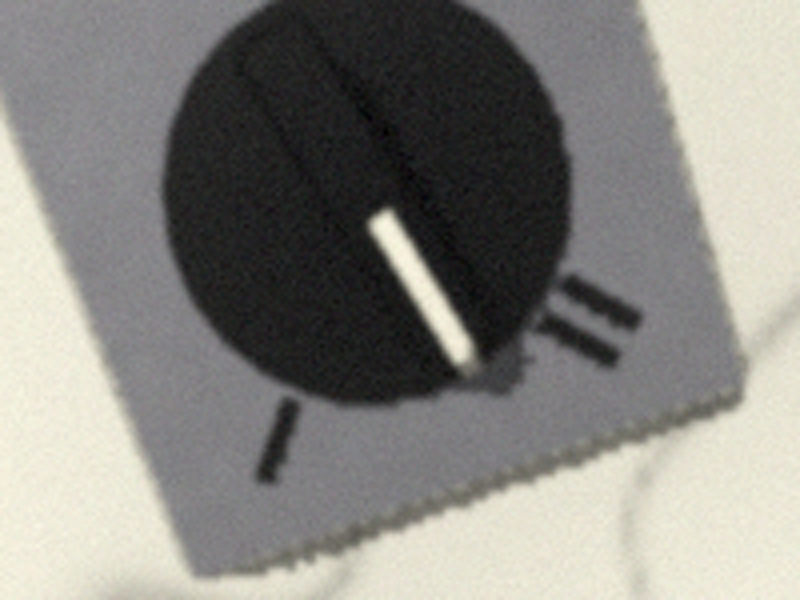

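```bash
cat > ang.py <<'E'
from h import *
C=np.array([.6197,.0145])
def a(s,u,v,z,ox=230,oy=60,k=4):
    p=px(s,ox+u/k,oy+v/k,z)[:2];d=p-C
    print((u,v),p.round(4),'r',round(np.hypot(*d)*1000,1),'az',round(np.degrees(np.arctan2(d[1],d[0]))%360,1))
E
python3 - <<'E'
from ang import *
s=load('wrist')
for q in[(292,402),(266,480),(567,282),(545,322),(556,302),(625,342)]:a(s,*q,.030)
for q in[(382,222),(465,365)]:a(s,*q,.076)
P=cloud(s);w=P[60:210,210:450].reshape(-1,3)
d=w[(w[:,2]>.036)&(w[:,2]<.042)];print('skirt',(d.min(0)+d.max(0))/2,d.max(0)-d.min(0))
d=w[(w[:,2]>.026)&(w[:,2]<.034)];print('plate',cv2.minAreaRect((d[:,:2]*1000).astype(np.float32)))
E
```

```text
(292, 402) [0.5812 0.0296] r 41.4 az 158.7
(266, 480) [0.5657 0.035 ] r 57.7 az 159.2
(567, 282) [ 0.6042 -0.0239] r 41.4 az 248.0
(545, 322) [ 0.5966 -0.0199] r 41.4 az 236.2
(556, 302) [ 0.6004 -0.0219] r 41.2 az 242.1
(625, 342) [ 0.5928 -0.0357] r 56.9 az 241.8
(382, 222) [0.6155 0.0122] r 4.8 az 208.4
(465, 365) [ 0.5924 -0.0018] r 31.8 az 210.9
skirt [0.61803984 0.01538343 0.03910055] [0.07115693 0.07564458 0.00566105]
plate ((619.258544921875, 14.946609497070312), (118.0290756225586, 120.05216217041016), 19.909744262695312)
```

Single line at az 159°, double at 242°, pointer at 213°. All radii come out at 40–41 mm, as they should. Next I align with the bar and descend.

Request:
jog_arm(targets=[[2.5,0,0,0],[2.5,-0.1,0,0],[2.5,0,0,0],[0,0,0,-1],[0,0,0,-1],[0,0,0,-1],[0,0,0,-1],[0,0,0,-1],[0,0,0,-1],[0,0,0,-0.6],[0,0,0,0],[0,0,4,0],[0,0,4,0],[0,0,3,0],[0,0,0,0],[0,0,0,0]])

```text
t: 28.22
tcp_pos: [0.6203, 0.0136, 0.1173]
eef_rot: [0.0, 0.959, 0.284, 0.001]
ft_force: [-0.2, 0.7, 0.4]
grip_width: 0.751
finger_force: 0.0
```

Run:
```python
from h import *
s=monitor.sense();print(s['tcp_pos'],s['eef_rot'],s['q'].round(2),s['ft_force'],s['moment'])
```

```text
[0.62027975 0.01361935 0.11734178] [3.51118370e-04 9.58847414e-01 2.83920037e-01 9.62440265e-04] [ 0.43  0.42 -0.62  1.67  0.27  1.14 -1.25] [-0.16841356  0.73186452  0.39373023] [-0.01123537 -0.02547021 -0.09566747]
```

Request:
jog_arm(targets=[[0,-0.14,2,0],[0,0,2,0],[0,0,1,0],[0,0,0,0],[0,0,0,0]])

```text
t: 28.85
tcp_pos: [0.6191, 0.0147, 0.0661]
eef_rot: [0.0, 0.959, 0.284, 0.0]
ft_force: [-0.3, 0.7, 0.2]
grip_width: 0.752
finger_force: 0.0
```

Request:
jog_arm(targets=[[0,0,0,0],[0,0,0,0],[0,0,0,0],[0,0,0,0],[0,0,0,0],[0,0,0,0],[0,0,0,0],[0,0,0,0]], fingers=-1, force=30)

```text
t: 29.85
tcp_pos: [0.6192, 0.0141, 0.0662]
eef_rot: [0.0, 0.959, 0.284, 0.0]
ft_force: [-0.3, -2.7, 5.4]
grip_width: 0.16
finger_force: 32.7
```

Request:
jog_arm(targets=[[0,0,0,0.6],[0,0,0,0.6],[0,0,0,0.6],[0,0,0,0.6],[0,0,0,0]])

```text
t: 30.48
tcp_pos: [0.6191, 0.0144, 0.0662]
eef_rot: [0.0, 0.983, 0.182, 0.0]
ft_force: [0.0, -2.6, 4.8]
grip_width: 0.154
finger_force: 32.8
```

Run:
```python
from h import *
s=monitor.sense();print(s['tcp_pos'],s['eef_rot'],s['ft_force'],s['moment'])
```

```text
[0.61906443 0.01444309 0.06621191] [2.75446797e-04 9.83247361e-01 1.82275769e-01 3.10324462e-04] [ 0.01169917 -2.58088335  4.83719204] [-0.3193679  -0.03653865 -0.05385371]
```

Request:
jog_arm(targets=[[0,0,0,0.6],[0,0,0,0.6],[0,0,0,0.6],[0,0,0,0.6],[0,0,0,0.6],[0,0,0,0.6],[0,0,0,0.6],[0,0,0,0.6],[0,0,0,0.6],[0,0,0,0.6],[0,0,0,0.6],[0,0,0,0.6],[0,0,0,0.6],[0,0,0,0.6],[0,0,0,0],[0,0,0,0]])

```text
t: 32.48
tcp_pos: [0.6191, 0.0153, 0.0662]
eef_rot: [-0.0, 0.983, -0.181, 0.0]
ft_force: [0.5, -0.5, 4.9]
grip_width: 0.157
finger_force: 32.8
```

Run:
```python
from ang import *
s=monitor.sense();print(s['tcp_pos'],s['eef_rot'],s['moment'],s['q'].round(2))
```

```text
[0.619115   0.0153433  0.06622112] [-4.59878828e-04  9.83411008e-01 -1.81390268e-01  3.86044077e-04] [ 0.00019331 -0.03618097 -0.06349057] [ 0.28  0.44 -0.43  1.71  0.21  1.03 -2.15]
```

Request:
jog_arm(targets=[[0,0,0,0],[0,0,0,0],[0,0,0,0],[0,0,0,0],[0,0,-2,0],[0,0,-4,0],[0,0,-4,0],[0,0,-4,0],[-2.5,0,0,0],[-2.5,0,0,0],[-2.5,0,0,0],[0,0,0,0],[0,0,0,0]], fingers=0.5)

```text
t: 34.1
tcp_pos: [0.5497, 0.041, 0.2069]
eef_rot: [0.0, 0.983, -0.182, 0.001]
ft_force: [-0.4, 0.0, 0.3]
grip_width: 0.75
finger_force: 0.0
```

Run:
```python
from ang import *
s=snap('wrist')
P=cloud(s);c=P.reshape(-1,3)
d=c[(c[:,2]>.07)&(c[:,2]<.08)&(abs(c[:,0]-.62)<.05)&(abs(c[:,1]-.014)<.05)];print(len(d),cv2.minAreaRect((d[:,:2]*1000).astype(np.float32)))
q=rot(s).T@(np.array([.6195,.0148,.05])-s['xyz']);print(q[0]/q[2]*s['fx']+s['cx'],q[1]/q[2]*s['fy']+s['cy'])
c=s['image'][60:210,230:430];cv2.imwrite('pics/w4.png',cv2.convertScaleAbs(cv2.resize(c,(800,600),interpolation=cv2.INTER_CUBIC),alpha=1.5))
```

```text
2331 ((619.618408203125, 15.661827087402344), (13.860968589782715, 60.33549880981445), 69.14453125)
322.241830076843 111.31014722932544
```

View pics/w4.png

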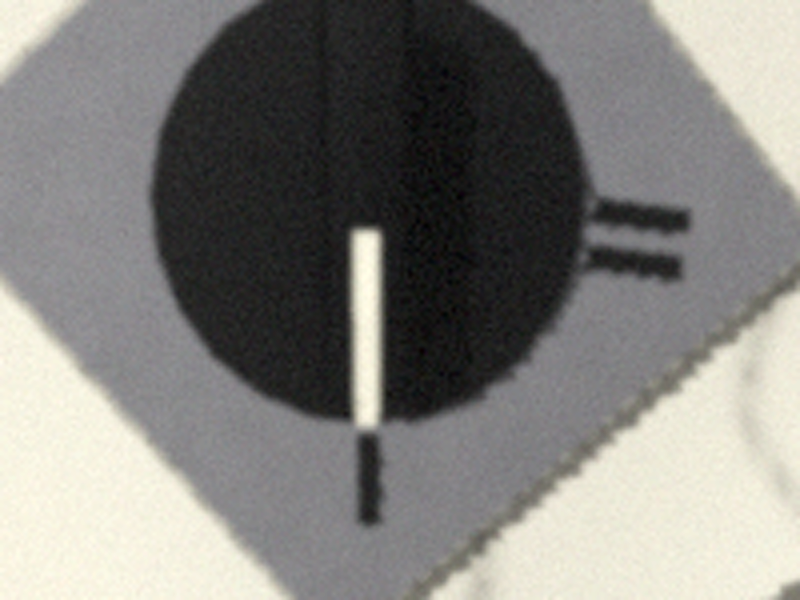

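The pointer (tip at 367,428) lines up with the single line (368,435). On to the switch for a close look.

Request:
jog_arm(targets=[[0,0,-3.5,0],[0,0,0,-1],[0,0,0,-1],[0,0,0,-1],[0,0,0,-1],[0,0,0,-1],[0,0,0,-1],[0,0,0,-1],[0,0,0,-0.8],[-2.3,2.8,0,0],[-2.3,2.8,0,0],[-2.3,2.8,0,0],[-2.3,2.8,0,0],[-2.3,2.8,0,0],[-2.3,2.8,0,0],[-2.3,2.8,0,0],[-2.3,2.8,0,0],[-2.3,2.8,0,0],[-2.3,2.8,0,0],[0,0,0,0]], fingers=-1)

```text
t: 36.65
tcp_pos: [0.415, -0.2999, 0.2407]
eef_rot: [0.0, 0.988, 0.153, -0.0]
ft_force: [-0.2, 1.2, 0.6]
grip_width: -0.003
finger_force: 0.0
```

Run:
```python
from ang import *
s=load('wrist')
import ang; ang.C=np.array([.6196,.0152])
for q in[(368,435),(370,522),(595,235),(683,243)]:a(s,*q,.030)
s=snap('wrist','w5.png')
c=cloud(s).reshape(-1,3);c=c[(abs(c[:,0]-.49)<.09)&(abs(c[:,1]+.31)<.09)]
for lo,hi in[(.009,.015),(.102,.108),(.145,.18)]:
    d=c[(c[:,2]>lo)&(c[:,2]<hi)];print('sw',lo,len(d),cv2.minAreaRect((d[:,:2]*1000).astype(np.float32)),d.mean(0),d[:,2].max())
print(monitor.sense()['tcp_pos'],monitor.sense()['eef_rot'])
```

```text
(368, 435) [0.5814 0.0297] r 40.9 az 159.2
(370, 522) [0.5659 0.0353] r 57.3 az 159.5
(595, 235) [ 0.6002 -0.0215] r 41.6 az 242.1
(683, 243) [ 0.5931 -0.0359] r 57.6 az 242.6
sw 0.009 5897 ((494.1959228515625, -317.2150573730469), (100.1545181274414, 100.09120178222656), 16.822011947631836) [ 0.49897989 -0.3067913   0.01224711] 0.01496953494518316
sw 0.102 5255 ((496.94873046875, -326.5028076171875), (51.568359375, 39.87405776977539), 16.410600662231445) [ 0.49756491 -0.32596416  0.10507081] 0.10770345893781458
sw 0.145 2116 ((482.5416259765625, -279.1622314453125), (25.317306518554688, 22.539766311645508), 17.07080078125) [ 0.48256497 -0.27814737  0.16935398] 0.17474767316992848
[ 0.41615621 -0.29770472  0.24070402] [-1.55199489e-04  9.87961388e-01  1.54700583e-01 -2.50931467e-05]
```

View pics/w5.png

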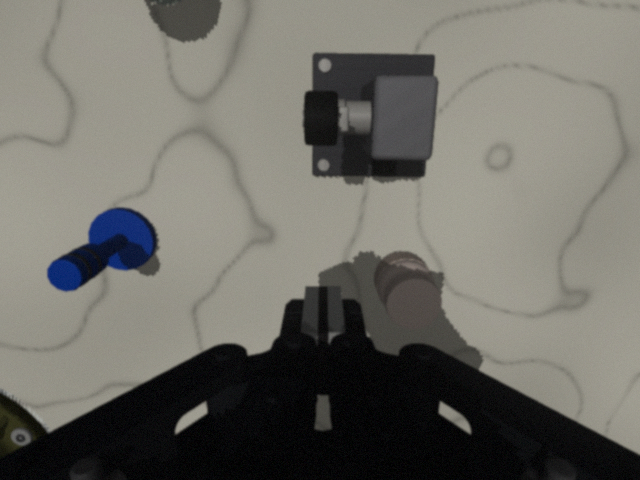

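Roller at (321,118); measured at the switch's x≈0, y≈40 mm with yaw 17°, which is consistent. Fingers shut, lining up before contact.

Request:
jog_arm(targets=[[2.4,0.15,0,0],[0,0,3,0],[0,0,3,0],[0,0,1.6,0],[0,0,0,0],[0,0,0,0]])

```text
t: 37.45
tcp_pos: [0.4407, -0.2902, 0.166]
eef_rot: [0.001, 0.988, 0.157, 0.001]
ft_force: [0.3, -0.1, 0.1]
grip_width: -0.0
finger_force: 0.0
```

Request:
jog_arm(targets=[[0.6,0,0,0],[0.5,0,0,0],[0.5,0,0,0],[0.5,0,0,0],[0.5,0,0,0],[0,0,0,0]])

```text
t: 38.2
tcp_pos: [0.4645, -0.2822, 0.1648]
eef_rot: [0.0, 0.988, 0.156, -0.0]
ft_force: [-2.7, -0.9, 1.9]
grip_width: -0.004
finger_force: 1.2
```

```bash
cat > sw.py <<'E'
from h import *
O=np.array([.4942,-.3172]);y=np.radians(16.8);X=np.array([np.cos(y),np.sin(y)]);Y=np.array([-X[1],X[0]])
s=monitor.sense();d=s['tcp_pos'][:2]-O
print('tcp in switch mm',d@X*1000,d@Y*1000,s['tcp_pos'][2],'push N',-s['ft_force'][:2]@X,s['ft_force'])
E
python3 sw.py
```

```text
tcp in switch mm -18.298140784100273 42.09471626726092 0.16484615086988974 push N 2.880422531605779 [-2.73713184 -0.89994545  1.94766002]
```

Request:
jog_arm(targets=[[0.5,0,0,0],[0.5,0,0,0],[0.5,0,0,0],[0.5,0,0,0],[0.3,0,0,0],[0,0,0,0],[0,0,0,0]])

```text
t: 39.08
tcp_pos: [0.4856, -0.2748, 0.164]
eef_rot: [-0.0, 0.988, 0.156, -0.001]
ft_force: [-4.5, -4.0, -3.1]
grip_width: 0.004
finger_force: 2.3
```

```bash
python3 sw.py
cat > lev.py <<'E'
from sw import *
w=snap('wrist');c=cloud(w).reshape(-1,3)
r=(c[:,:2]-O);x=r@X*1000;yy=r@Y*1000
m=(yy>33)&(yy<47)&(x>-30)&(x<90)&(c[:,2]>.135)&(c[:,2]<.18)
for lo in range(-20,80,4):
    k=m&(x>=lo)&(x<lo+4)
    if k.sum()>4:print(lo,k.sum(),round(float(np.median(c[k,2])),4),end=' | ')
E
python3 lev.py
```

```text
tcp in switch mm 4.000547959194271 43.04222639020089 0.1640497483253768 push N 5.41792147944269 [-4.45665459 -3.98391859 -3.06933985]
tcp in switch mm 4.000547959194271 43.04222639020089 0.1640497483253768 push N 5.41792147944269 [-4.45665459 -3.98391859 -3.06933985]
8 369 0.1656 | 12 926 0.1703 | 16 177 0.1637 | 20 319 0.1664 | 24 412 0.1675 | 28 517 0.1674 | 32 548 0.166 | 36 687 0.1623 | 40 163 0.1569 |
```

Depth profile puts the roller centre at x≈28 mm (θ≈0.38), with an offset of 24 mm exactly as predicted. Another 10 mm gives θ≈0.53.

Request:
jog_arm(targets=[[0.5,0,0,0],[0.5,0,0,0],[0,0,0,0],[0,0,0,0]])

```text
t: 39.62
tcp_pos: [0.4938, -0.2713, 0.1632]
eef_rot: [-0.001, 0.988, 0.156, -0.002]
ft_force: [-6.2, -3.1, -4.0]
grip_width: -0.001
finger_force: 3.2
```

```bash
python3 lev.py
```

```text
tcp in switch mm 12.828554058463997 44.02196913764732 0.16322764416356356 push N 6.863712696881043 [-6.23693772 -3.08952378 -3.95842999]
16 274 0.1642 | 20 934 0.1674 | 24 335 0.164 | 28 289 0.1615 | 32 416 0.1632 | 36 449 0.1634 | 40 511 0.1622 | 44 589 0.1591 | 48 309 0.1535 |
```

Request:
jog_arm(targets=[[0.2,0,0,0],[0,0,0,0],[-1,0,0,0],[-1.5,0,0,0],[-2,0,0,0],[-2,0,0,0],[0,0,0,0],[0,0,0,0]])

```text
t: 40.67
tcp_pos: [0.4367, -0.2911, 0.1652]
eef_rot: [0.0, 0.988, 0.157, 0.001]
ft_force: [-0.1, 0.1, -0.7]
grip_width: -0.005
finger_force: 0.0
```

```bash
python3 lev.py; python3 chk.py
```

```text
tcp in switch mm -47.50606712266957 41.64452442127872 0.1652128210321224 push N 0.0665499668342185 [-0.11410306  0.14767621 -0.66389591]
-16 32 0.1643 | -12 291 0.169 | -8 451 0.1716 | -4 545 0.1728 | 0 608 0.1729 | 4 645 0.1714 | 8 656 0.1677 | 12 138 0.1619 | 97 [0.6138 0.2188 0.0973]
98 [0.3326 0.2327 0.0952]
97 [0.4548 0.2191 0.0974]
100 [0.4995 0.3157 0.098 ]
93 [ 0.3205 -0.1325  0.0949]
196 [ 0.5028 -0.3213  0.0984]
228 [ 0.7555 -0.4291  0.0908]
[ 0.43689799 -0.29073073  0.16498617]
```

Lever is back upright. One plate was nudged inside the tray to (0.4995, 0.3157), but it's still upright and within the walls. Back to the dial.

Request:
jog_arm(targets=[[0,0,-4,0],[0,0,-3.5,0],[2.43,-2.13,0,0],[2.43,-2.13,0,0],[2.43,-2.13,0,0],[2.43,-2.13,0,0],[2.43,-2.13,0,0],[2.43,-2.13,0,0],[2.43,-2.13,0,0],[2.43,-2.13,0,0],[2.43,-2.13,0,0],[2.43,-2.13,0,0],[2.43,-2.13,0,0],[0,0,0,0]], fingers=0.5)

```text
t: 42.52
tcp_pos: [0.6186, 0.0187, 0.2394]
eef_rot: [-0.001, 0.987, 0.159, 0.0]
ft_force: [-0.1, -0.3, -0.6]
grip_width: 0.749
finger_force: 0.0
```

Request:
jog_arm(targets=[[0,0,0,1],[0,0,0,1],[0,0,0,1],[0,0,0,1],[0,0,0,1],[0,0,0,1],[0,0,0,1],[0,0,0,0.76],[0,0,4,0],[0,0,4,0],[0,0,4,0],[0,0,0,0],[0,0,0,0]])

```text
t: 44.15
tcp_pos: [0.6188, 0.0139, 0.1214]
eef_rot: [-0.0, 0.984, -0.181, 0.001]
ft_force: [0.1, -0.5, -0.5]
grip_width: 0.749
finger_force: 0.0
```

```bash
cat > dl.py <<'E'
from h import *
s=monitor.sense();q=s['eef_rot'];y=2*np.arctan2(q[2],q[1]);d=np.array([.6194,.0152])-s['tcp_pos'][:2]
X=np.array([np.cos(y),np.sin(y)]);Y=np.array([X[1],-X[0]])
print('yaw',np.degrees(y),'tool cm',d@X*100,d@Y*100,'z',s['tcp_pos'][2],'mz',s['moment'][2],s['q'][6])
E
python3 dl.py
```

```text
yaw -20.823574370899234 tool cm 0.014784570287668192 -0.14117177057077032 z 0.1213705620507774 mz -0.007254442283356885 -2.1099845435911115
```

Request:
jog_arm(targets=[[0,-0.14,2.5,0],[0,0,2,0],[0,0,1,0],[0,0,0,0],[0,0,0,0]])

```text
t: 44.78
tcp_pos: [0.6189, 0.0156, 0.0656]
eef_rot: [-0.0, 0.984, -0.181, 0.001]
ft_force: [0.4, -0.2, 0.4]
grip_width: 0.754
finger_force: 0.0
```

Request:
jog_arm(targets=[[0,0,0,0],[0,0,0,0],[0,0,0,0],[0,0,0,0],[0,0,0,0],[0,0,0,0],[0,0,0,0]], fingers=-1, force=30)

```text
t: 45.65
tcp_pos: [0.6185, 0.0156, 0.0651]
eef_rot: [0.0, 0.984, -0.181, 0.0]
ft_force: [-0.7, 0.2, 4.9]
grip_width: 0.158
finger_force: 32.2
```

Request:
jog_arm(targets=[[0,0,0,-0.8],[0,0,0,-0.8],[0,0,0,-0.8],[0,0,0,-0.8],[0,0,0,-0.8],[0,0,0,-0.8],[0,0,0,-0.8],[0,0,0,-0.8],[0,0,0,-0.8],[0,0,0,-0.8],[0,0,0,-0.8],[0,0,0,-0.8],[0,0,0,-0.8],[0,0,0,-0.8],[0,0,0,-0.8],[0,0,0,0],[0,0,0,0]])

```text
t: 47.78
tcp_pos: [0.6188, 0.0137, 0.0651]
eef_rot: [0.001, 0.942, 0.334, 0.0]
ft_force: [-0.7, -5.2, 5.0]
grip_width: 0.16
finger_force: 32.4
```

```bash
python3 dl.py
```

```text
yaw 39.06678199001815 tool cm 0.14137878848209906 -0.07800333198494071 z 0.06512970880197816 mz 0.030940298902968358 -1.1597030103266017
```

Request:
jog_arm(targets=[[0,0,0,-0.77],[0,0,0,-0.77],[0,0,0,-0.77],[0,0,0,-0.77],[0,0,0,-0.77],[0,0,0,-0.77],[0,0,0,0],[0,0,0,0]])

```text
t: 48.78
tcp_pos: [0.6194, 0.0131, 0.0652]
eef_rot: [0.002, 0.857, 0.516, 0.0]
ft_force: [1.9, -5.2, 4.7]
grip_width: 0.159
finger_force: 32.3
```

```bash
python3 dl.py
```

```text
yaw 62.144886463566856 tool cm 0.18138780519546432 -0.09553537213536406 z 0.06515890599200452 mz 0.011974849620035838 -0.7877581325315274
```

Release, rise, back off and look.

Request:
jog_arm(targets=[[0,0,0,0],[0,0,0,0],[0,0,0,0],[0,0,0,0],[0,0,-2,0],[0,0,-4,0],[0,0,-4,0],[0,0,-4,0],[-2.5,0,0,0],[-2.5,0,0,0],[-2.5,0,0,0],[0,0,0,0],[0,0,0,0]], fingers=0.5)

```text
t: 50.4
tcp_pos: [0.584, -0.0497, 0.2058]
eef_rot: [0.0, 0.856, 0.518, 0.001]
ft_force: [0.1, -0.0, 0.9]
grip_width: 0.749
finger_force: 0.0
```

Run:
```python
from ang import *
s=snap('wrist')
P=cloud(s);c=P.reshape(-1,3)
d=c[(c[:,2]>.07)&(c[:,2]<.08)&(abs(c[:,0]-.62)<.05)&(abs(c[:,1]-.014)<.05)];print(len(d),cv2.minAreaRect((d[:,:2]*1000).astype(np.float32)))
c=s['image'][60:210,230:430];cv2.imwrite('pics/w6.png',cv2.convertScaleAbs(cv2.resize(c,(800,600),interpolation=cv2.INTER_CUBIC),alpha=1.5))
```

```text
2327 ((619.9906616210938, 14.993356704711914), (60.96486282348633, 13.70908260345459), 62.003761291503906)
```

View pics/w6.png

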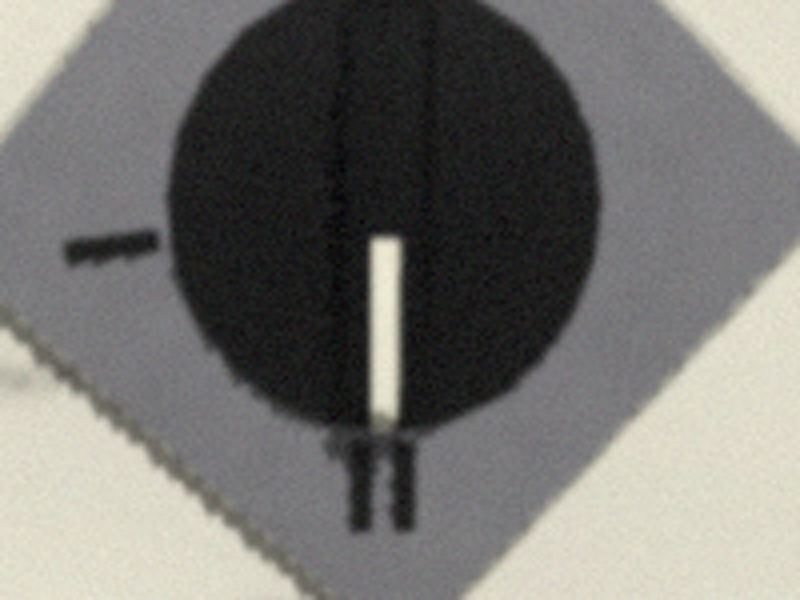

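The pointer tip (385,425) sits midway between the double lines (361 and 404). Second store at the switch.

Request:
jog_arm(targets=[[0,0,-3.5,0],[0,0,0,1],[0,0,0,1],[0,0,0,1],[0,0,0,1],[0,0,0,1],[0,0,0,1],[0,0,0,1],[0,0,0,1],[0,0,0,1],[-2.63,2.34,0,0],[-2.63,2.34,0,0],[-2.63,2.34,0,0],[-2.63,2.34,0,0],[-2.63,2.34,0,0],[-2.63,2.34,0,0],[-2.63,2.34,0,0],[-2.63,2.34,0,0],[0,0,0,0],[0,0,0,0]], fingers=-1)

```text
t: 52.95
tcp_pos: [0.4394, -0.2908, 0.2399]
eef_rot: [-0.0, 0.988, 0.151, 0.0]
ft_force: [0.8, 0.3, 0.9]
grip_width: -0.001
finger_force: 0.0
```

```bash
python3 sw.py
```

```text
tcp in switch mm -44.81679794967196 41.15697915520817 0.2399399910056553 push N -0.8565769710384976 [0.7908383  0.34422526 0.93648332]
```

Request:
jog_arm(targets=[[0,0,3,0],[0,0,3,0],[0,0,1.5,0],[0,0,0,0],[0,0,0,0],[1,0,0,0],[0.8,0,0,0],[0.5,0,0,0],[0.5,0,0,0],[0.5,0,0,0],[0.5,0,0,0],[0.5,0,0,0],[0.5,0,0,0],[0.4,0,0,0],[0,0,0,0],[0,0,0,0]])

```text
t: 54.95
tcp_pos: [0.4868, -0.2769, 0.1639]
eef_rot: [-0.0, 0.989, 0.15, -0.001]
ft_force: [-4.7, -2.6, -4.2]
grip_width: -0.004
finger_force: 2.4
```

```bash
python3 lev.py
```

```text
tcp in switch mm 4.598311351377017 40.73932098033404 0.16389003757855172 push N 5.256872363958805 [-4.71302605 -2.57757328 -4.24564471]
8 129 0.1654 | 12 1125 0.1697 | 16 200 0.1638 | 20 305 0.1658 | 24 412 0.1671 | 28 530 0.1672 | 32 546 0.166 | 36 637 0.1627 | 40 304 0.1572 |
```

Same state as before (θ≈0.39). Push 11 mm more, then retreat.

Request:
jog_arm(targets=[[0.5,0,0,0],[0.5,0,0,0],[0.1,0,0,0],[0,0,0,0]])

```text
t: 55.5
tcp_pos: [0.4959, -0.2734, 0.163]
eef_rot: [-0.001, 0.989, 0.15, -0.003]
ft_force: [-6.6, -2.7, -4.6]
grip_width: 0.004
finger_force: 3.5
```

```bash
python3 lev.py
```

```text
tcp in switch mm 14.25985529025191 41.45461360697179 0.16297239853772197 push N 7.098072112889952 [-6.6028069  -2.68854962 -4.57576359]
20 213 0.1642 | 24 1345 0.1681 | 28 260 0.16 | 32 363 0.1621 | 36 431 0.1627 | 40 525 0.1619 | 44 573 0.1597 | 48 487 0.1548 |
```

Request:
jog_arm(targets=[[0,0,0,0],[-1,0,0,0],[-1.5,0,0,0],[-2,0,0,0],[-2,0,0,0],[0,0,-3,0],[0,0,-3,0],[0,0,-2,0],[-2,0,0,0],[0,0,0,0],[0,0,0,0],[0,0,0,0]])

```text
t: 57.05
tcp_pos: [0.4178, -0.2982, 0.2446]
eef_rot: [-0.0, 0.989, 0.151, 0.0]
ft_force: [-0.3, 0.4, -0.4]
grip_width: -0.0
finger_force: 0.0
```

```bash
python3 lev.py; python3 chk.py
python3 - <<'E'
from h import *
s=load('top');t=s['image'][170:330,140:460];cv2.imwrite('pics/e.png',cv2.convertScaleAbs(cv2.resize(t,(800,400),interpolation=cv2.INTER_CUBIC),alpha=1.6))
E
```

```text
tcp in switch mm -67.66805441874924 40.285060746153725 0.24458621017514612 push N 0.20489827731232274 [-0.32519037  0.36816988 -0.3810851 ]
-16 36 0.164 | -12 180 0.1684 | -8 223 0.1715 | -4 242 0.1728 | 0 255 0.1728 | 4 244 0.1713 | 8 212 0.1678 | 12 48 0.1621 | 99 [0.6136 0.218  0.0975]
98 [0.3325 0.2327 0.0948]
97 [0.4547 0.219  0.0991]
102 [0.4994 0.3153 0.0984]
92 [ 0.3208 -0.1326  0.0939]
301 [ 0.4967 -0.3254  0.0971]
242 [ 0.7552 -0.4279  0.0912]
[ 0.4176735  -0.29831613  0.24454164]
```

View pics/e.png

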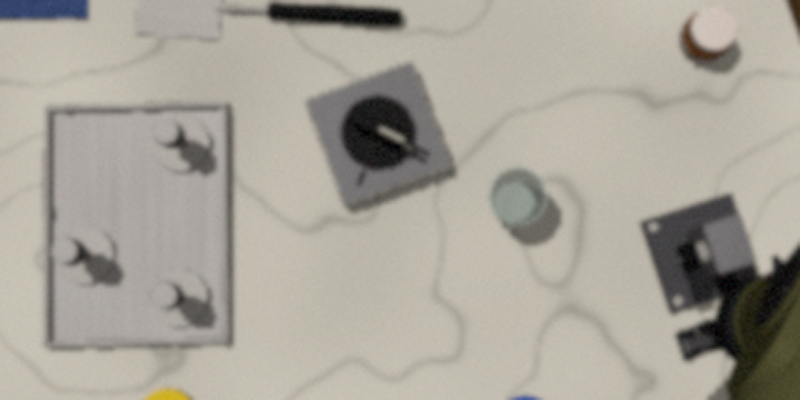

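The three plates stand in the tray at (190,145), (90,258) and (190,298). The pointer is on the double line at (415,150), the lever is upright and the robot is clear.

```bash
python3 -c "from plant import workorder; print(workorder.job_done())"
```

```text
the job is handed in; nothing more can be done
None
```

Job handed in, verdict not shown: by my measurements all three plates stand upright in the tray (one was knocked aside but stayed inside), both points were stored with the lever at about 0.51–0.54 rad, the dial is on the double line and the lever is back upright.

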